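# Wind the bearing washer back until its brake pin drops

## Task

Two hand-cranked machines stand on the slab; take the crank of the larger one, the bearing washer with the pin bracket on its rim, and wind it back counter-clockwise (seen from above) against its drag until the drag suddenly lets go and the brass pin drops off the end of the track. Stop there, leaving the crank within an eighth of a turn past the point where it let go, and let go of it. Leave the small crank as it stands.

Things in the scene. Friction and masses are not known exactly. Their poses are not given: they have to be found in the camera images.
- rewind_crank (a joint): angle (rad) of the washer's crank about its upright axis, 0 to end stop 5.7, growing counter-clockwise from above; starts at 0.3 to 1.7. Up to about 4.2 a spring pin on the lid's track makes it drag (about 10 N at the grip); at 4.2 to 4.3 the track ends, the pin drops and it turns with about 1 N. It stays where left; once the pin is down it cannot turn back past 4.2.
- brake_pin (a joint): how far (m) the brass pin in the bracket on the washer's rim has dropped: 0 to 0.001 while it rides on the track (plus reading noise of 1 to 2 mm), 0.008 when it has dropped off the track's end. The pin is 8 mm thick with a 16 mm head.
- rewind_knob (a point): middle of the upright black grip of the washer's crank: a cylinder 22 mm across, 50 mm tall, spinning freely on its own axis, so the fingers need not turn while cranking. 143 mm above the slab; grip top at 168 mm; the flat crank arm under it (20 mm wide) has its upper face at 116 mm and sweeps clear over the bracket and pin (up to 102 mm).
- rewind_hub (a point): point on the crank's upright axis at grip mid-height (143 mm above the slab; empty air, the arm's upper face is at 116 mm). Its x axis points to the grip, 55 mm away. The washer is a round metal tub 156 mm across at the foot, with a raised dark track on its turning lid and a steel bracket with a pin at its rim.
- small_knob (a point): middle of the grip of the small crank, which is to be left alone: a cylinder 16 mm across and 34 mm tall, 100 mm above the slab (top at 117 mm), 38 mm from the axis of a bearing spinner 100 mm across at the foot, with no track or pin.
Mind the look-alikes: they are no part of the job. What is shaped like the part that bears rewind_crank but orange is not meant.

How it is judged:
By the outcome, as a careful person would: the job done as asked, in the order asked, and still so for the second after the job is handed in, with the robot touching nothing.
It also fails if it takes over 45 s, if anything falls off the work surface, if the arm or the gripper's body presses on something with over 40 N, if the wrist force passes 120 N, or if a joint passes its speed limit or range.

## Robot

A 7-joint arm with a two-finger parallel gripper is mounted at the origin on the work surface. World frame = base frame: x ahead of the robot, y to its left, z up, the work surface at z = 0. Lengths are in m, angles in rad, forces in N, time in s.
With the tool pointing down it reaches from about 0.425 to 0.95 m from the base axis. Payload 4.7 kg.
Tool frame: the origin (TCP) lies on the centre line of the jaws, within the pads' length; the fingertips stand env.finger_overhang ahead of it and the grasp point (between the pads) lies 2 mm behind it (env.finger_overhang is the distance from the TCP to the fingertips, in m); z points along the fingers, y is the line along which they close (so a half turn about z gives the same grasp; the last joint's range is limited). The gripper opens to 87 mm and grips with 3 to 60 N. Pads are 19 mm wide; open, the fingers measure 117 mm over their backs; the gripper's body (75 mm by 190 mm) begins 51 mm behind the grasp point.
Start: joints at [1.216, 0.469, -0.049, 1.532, 0.024, 1.141, -0.082], TCP at [0.216, -0.639, 0.215] pointing down, gripper open.
Joint ranges: [-2.59, 2.59], [-0.33, 1.99], [-1.39, 1.29], [0.1, 2.45], [-1.04, 4.18], [0.21, 1.99], [-2.66, 2.66]. Speed limits (rad/s): [2.57, 2.57, 3.14, 3.14, 3.14, 3.14, 3.14].

## Interface

Orientations are given as a 3x3 rotation matrix whose columns are the frame's x, y, z axes.
In Python, from workcell import env gives the robot as it stands.
- The arm moves only by the tool move_arm, never from a script. Its argument "rows" is a list of rows, each an object with "offset": the shift along the world's x, y, z each as a share of 0.04 m, from -1 to 1, a list of three; "yaw": the turn about the world's z as a share of 10 degrees, from -1 to 1; "fingers": the opening in per cent of the stroke, from 0 (shut) to 100 (fully open). In form: [{"offset": [x, y, z], "yaw": yaw, "fingers": fingers}, ...]. A call has 1 to 10 rows; each row shifts and turns the commanded pose from where the row before left it; what a row does not reach is not made up. A row lasts 1/8 s, in which the tool goes at most 62.5 mm and 10.7 degrees, less where a joint would pass 70% of its speed; a pose out of reach is approached as far as the arm can. A call with a number of a shift or a turn outside -1 to 1 is refused whole. A call with a gripper value outside its range is refused whole. The fingers move at their own pace and stop on an object; "grip_force" is the grip in N (left out, the last holds). Time passes only in rows, so rows that do not move let the fingers close. It gives the time, the measured TCP pose, the force, the opening and the grip force at its end, in the units of the state.
- env.observe(): the state, without advancing time (a new reading comes with each control period).
- env.capture(name): name is "scene" or "top"; returns a dict with "pixels" (384x512x3 uint8, red, green, blue), "intrinsics" (3x3 intrinsics, pixels), "k1" (the pictures are not rectified: a ray, as slopes to the right and down, at radius r is drawn at 1 + k1 r^2 times it, then the intrinsics apply), "rvec" (rotation vector, rad) and "tvec" (3), from world to camera coordinates, as OpenCV has them. Camera axes: x right, y down, z forward; pixel columns grow to the right and rows downward; lengths in m; the calibration is good to about 2 mm. A picture is of the moment at which its call begins. There is no depth.
- env.finish_job(): hands the job in; it is judged then, once.
The state is a dict: "time": time; "joint_positions": joint angles; "joint_velocities": joint speeds; "effort": joint torques, N m; "ee_pos": TCP position; "orientation": TCP orientation; "ft_force": force on the tool from outside, world axes, zero at the start; "torque": the same for the moment, N m; "finger_gap": finger opening in m; "grip_force": force on a finger pad.
Only numpy, scipy, OpenCV 4.12 (cv2) and the standard library are available. Lean on these libraries where they do the work, as an engineer would, in place of code of your own. Each camera call takes 0.05 s, during which the arm holds its last target. There are 200 camera calls.

## Working session

There is one attempt and no reset: what is moved stays moved. The work goes in short steps, Python scripts to look and compute and a tool call to move; the robot and the scene stay as the last step left them, time stands still between calls to the robot, and variables do not carry over. Pictures are saved under pics/ and viewed, at most 10 in all, crops included, and the job is handed in when it is done.

Besides the shell and the picture viewer there is one more tool, called as a command line: name --argument value ..., lists and objects as JSON in quotes. move_arm: Moves the arm, as the interface text tells. Its arguments: {"type":"object","properties":{"rows":{"type":"array","items":{"type":"object","properties":{"offset":{"type":"array","items":{"type":"number"}},"yaw":{"type":"number"},"fingers":{"type":"number"}}}},"grip_force":{"type":"number"}},"required":["rows"]}

```bash
mkdir -p pics
cat > h.py <<'E'
import numpy as np, cv2
from workcell import env
def cap(n,f=None):
    c=env.capture(n)
    if f: cv2.imwrite(f'pics/{f}.png',cv2.cvtColor(c['pixels'],cv2.COLOR_RGB2BGR))
    return c
def D(c): return np.array([c['k1'],0,0,0.])
def ray(c,u,v):
    K=np.array(c['intrinsics'],float)
    p=cv2.undistortPoints(np.array([[[u,v]]],float),K,D(c))[0,0]
    R=cv2.Rodrigues(np.array(c['rvec'],float))[0]; t=np.array(c['tvec'],float).ravel()
    return -R.T@t, R.T@np.array([p[0],p[1],1])
def onz(c,u,v,z):
    o,d=ray(c,u,v); return o+d*(z-o[2])/d[2]
def proj(c,P):
    return cv2.projectPoints(np.array(P,float).reshape(-1,1,3),np.array(c['rvec'],float),np.array(c['tvec'],float),np.array(c['intrinsics'],float),D(c))[0].reshape(-1,2)
E
python3 - <<'E'
from h import *
a=cap('top','top0');b=cap('scene','scene0')
for c in(a,b):print(ray(c,256,192),c['k1'])
s=env.observe();print({k:np.round(v,3) for k,v in s.items()},env.finger_overhang)
E
```

```text
(array([ 0.33889633, -0.1939021 ,  1.32905788]), array([ 0.07537375, -0.01044582, -0.99716089])) -0.026199852373518587
(array([0.86246811, 0.48910229, 0.88011107]), array([-0.39452871, -0.6266173 , -0.67220267])) -0.06849260786567707
{'time': np.float64(0.1), 'joint_positions': array([ 1.216,  0.469, -0.049,  1.534,  0.024,  1.141, -0.082]), 'joint_velocities': array([-0.002, -0.003, -0.   , -0.003,  0.   ,  0.001, -0.002]), 'effort': array([ 1.0000e-03, -5.0917e+01, -8.1000e-02, -2.3683e+01, -6.1000e-02,
        3.4000e-02,  0.0000e+00]), 'ee_pos': array([ 0.216, -0.639,  0.214]), 'orientation': array([[ 0.947,  0.32 , -0.001],
       [ 0.32 , -0.947,  0.002],
       [-0.   , -0.002, -1.   ]]), 'ft_force': array([0.004, 0.293, 0.295]), 'torque': array([-0.021, -0.036,  0.034]), 'grip_force': np.float64(0.0), 'finger_gap': np.float64(0.087)} 0.017
```

View pics/top0.png

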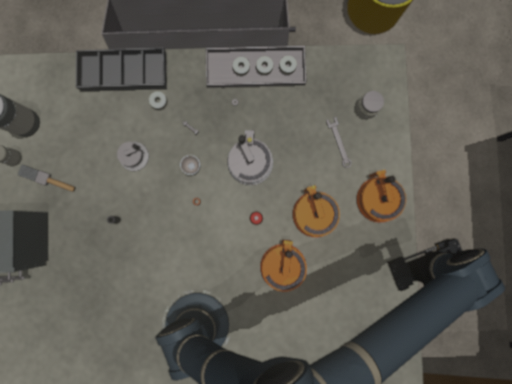

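View pics/scene0.png

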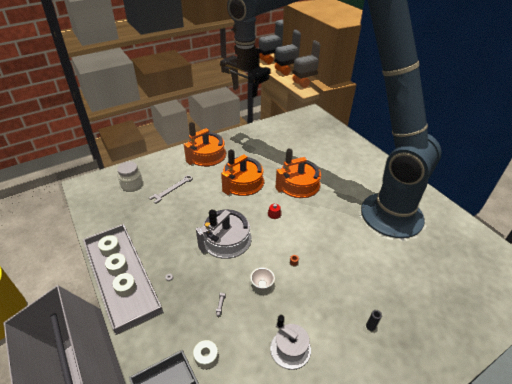

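Top view: the grey washer is at about (250,158), with its bracket at (250,135). The small crank is at (132,155), and the three orange units are look-alikes. I'll zoom in on the washer in both views.

Run:
```python
from h import *
a=cv2.imread('pics/top0.png')[122:192,210:290];b=cv2.imread('pics/scene0.png')[195:265,185:265]
cv2.imwrite('pics/crop0.png',np.hstack([cv2.resize(x,(400,350),interpolation=cv2.INTER_CUBIC) for x in(a,b)]))
```

```text
(no output)
```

View pics/crop0.png

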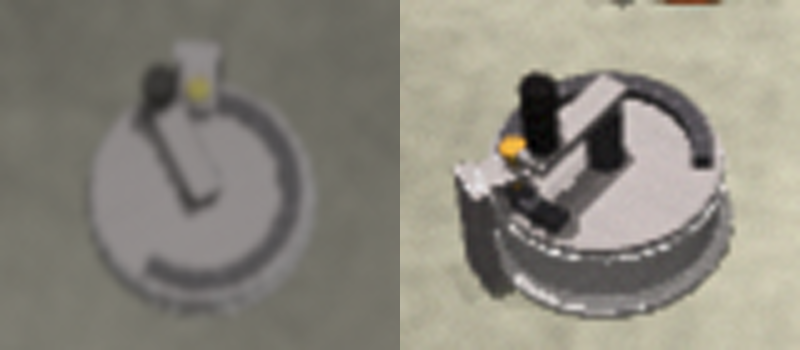

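Run:
```python
from h import *
a=cap('top');b=cap('scene')
k=onz(a,242,139,.16);print('knob top',k, 'scene',onz(b,213,217.6,.143), 'scene top',onz(b,212.6,211.4,.168))
# triangulate top ray/ scene ray
(o1,d1),(o2,d2)=ray(a,242,139),ray(b,213,217.6)
s=np.linalg.lstsq(np.c_[d1,-d2],o2-o1,rcond=None)[0];print('tri',o1+s[0]*d1,o2+s[1]*d2)
print('hub armend',onz(a,251.3,160.5,.116))
g=onz(a,250,158,.0)
print('small',onz(a,132,155,.06))
# foot circle fit via grey mask
im=a['pixels'].astype(int);m=np.zeros(im.shape[:2],np.uint8)
hsv=cv2.cvtColor(a['pixels'],cv2.COLOR_RGB2HSV);m[(hsv[...,1]<25)&(hsv[...,2]>100)]=255
m[:,:210]=0;m[:,290:]=0;m[:120]=0;m[192:]=0
m[:142]=0
cs,_=cv2.findContours(m,cv2.RETR_EXTERNAL,cv2.CHAIN_APPROX_NONE);c=max(cs,key=cv2.contourArea)
(x,y),r=cv2.minEnclosingCircle(c);print('circ',x,y,r,onz(a,x,y,.0),onz(a,x,y,.08),onz(a,x+r,y,.0)-onz(a,x,y,.0))
```

```text
knob top [ 0.58904749 -0.1684574   0.16      ] scene [ 0.58926158 -0.16718132  0.143     ] scene top [ 0.5890146  -0.16664425  0.168     ]
tri [ 0.59236734 -0.16811972  0.14448499] [ 0.58960736 -0.16635069  0.14393292]
hub armend [ 0.5296569  -0.19476267  0.116     ]
small [0.5677618  0.19533508 0.06      ]
circ 243.0 165.5 39.118507385253906 [ 0.53144987 -0.16599228  0.        ] [ 0.51985949 -0.16767225  0.08      ] [-0.003706  -0.1337788  0.       ]
```

Knob ≈ (0.5895, −0.167) and hub ≈ (0.540, −0.190). The two are 55 mm apart and the views agree. I'll go above the knob.

move_arm --rows '[{"offset": [0.5, 0.6, 0.6], "yaw": 0, "fingers": 100}, {"offset": [0.78, 1, 0], "yaw": 0, "fingers": 100}, {"offset": [0.78, 1, 0], "yaw": 0, "fingers": 100}, {"offset": [0.78, 1, 0], "yaw": 0, "fingers": 100}, {"offset": [0.78, 1, 0], "yaw": 0, "fingers": 100}, {"offset": [0.78, 1, 0], "yaw": 0, "fingers": 100}, {"offset": [0.78, 1, 0], "yaw": 0, "fingers": 100}, {"offset": [0.78, 1, 0], "yaw": 0, "fingers": 100}, {"offset": [0.78, 1, 0], "yaw": 0, "fingers": 100}, {"offset": [0.78, 1, 0], "yaw": 0, "fingers": 100}]'

```text
time: 1.45
ee_pos: [0.5176, -0.2542, 0.2388]
orientation: [[0.947, 0.32, 0.0], [0.32, -0.947, -0.0], [-0.0, 0.0, -1.0]]
ft_force: [0.6, -1.0, 0.2]
finger_gap: 0.0872
grip_force: 0.0
```

move_arm --rows '[{"offset": [0.8, 0.9, 0], "yaw": 0, "fingers": 100}, {"offset": [0.7, 0.9, 0], "yaw": 0, "fingers": 100}, {"offset": [0.3, 0.4, 0], "yaw": 0, "fingers": 100}, {"offset": [0, 0, -0.5], "yaw": 0, "fingers": 100}]'

```text
time: 1.95
ee_pos: [0.5906, -0.1662, 0.2199]
orientation: [[0.947, 0.323, 0.003], [0.323, -0.947, -0.001], [0.003, 0.002, -1.0]]
ft_force: [-0.6, 0.1, -0.5]
finger_gap: 0.0872
grip_force: 0.0
```

Run:
```python
from h import *
a=cap('top');b=cap('scene')
print(env.observe()['ee_pos'])
x=a['pixels'][122:192,210:290];y=b['pixels'][175:255,170:262]
im=np.hstack([cv2.resize(q,(400,350),interpolation=cv2.INTER_CUBIC) for q in(x,y)])
cv2.imwrite('pics/c1.png',im[...,::-1])
p=env.observe()['ee_pos'];print(proj(b,[p+[0,0,-.017]]))
```

```text
[ 0.58691821 -0.16821968  0.21651718]
[[212.30439828 202.53569033]]
```

View pics/c1.png

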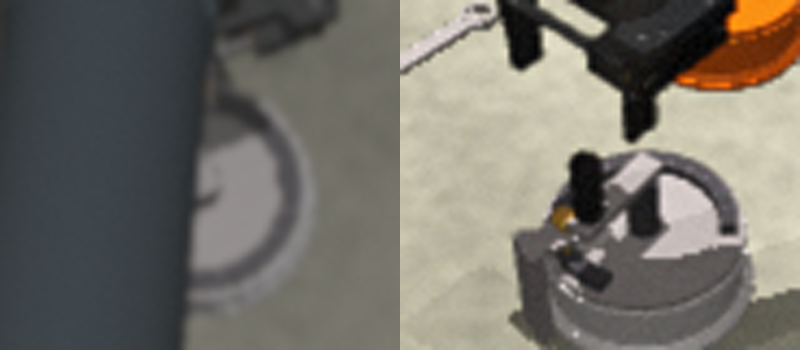

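The right crop (scene) shows the knob at (585,185), midway between the fingers at 525 and 638. I'll descend and close.

move_arm --grip_force 25 --rows '[{"offset": [0, 0, -0.6], "yaw": 0, "fingers": 100}, {"offset": [0, 0, -0.6], "yaw": 0, "fingers": 100}, {"offset": [0, 0, -0.6], "yaw": 0, "fingers": 50}, {"offset": [0, 0, 0], "yaw": 0, "fingers": 15}, {"offset": [0, 0, 0], "yaw": 0, "fingers": 15}, {"offset": [0, 0, 0], "yaw": 0, "fingers": 15}, {"offset": [0, 0, 0], "yaw": 0, "fingers": 15}]'

```text
time: 2.92
ee_pos: [0.5893, -0.1677, 0.1477]
orientation: [[0.947, 0.32, 0.002], [0.32, -0.947, -0.001], [0.001, 0.001, -1.0]]
ft_force: [0.1, -0.1, 0.6]
finger_gap: 0.0451
grip_force: 0.0
```

move_arm --rows '[{"offset": [0, 0, 0], "yaw": 0, "fingers": 10}, {"offset": [0, 0, 0], "yaw": 0, "fingers": 10}, {"offset": [0, 0, 0], "yaw": 0, "fingers": 10}, {"offset": [0, 0, 0], "yaw": 0, "fingers": 10}]'

```text
time: 3.42
ee_pos: [0.5891, -0.1679, 0.147]
orientation: [[0.947, 0.32, 0.0], [0.32, -0.947, -0.001], [0.0, 0.001, -1.0]]
ft_force: [0.5, -1.8, 0.3]
finger_gap: 0.0207
grip_force: 25.0
```

```bash
cat >> h.py <<'E'
def table(th0,n,d,R=.055):
    P=np.array([[np.cos(th0+d*k),np.sin(th0+d*k)] for k in range(n+1)])*R/.04
    for k,r in enumerate(np.diff(np.round(P,2),axis=0)): print(k+1,round(th0+d*(k+1),2),np.round(r,2).tolist())
E
python3 -c "
from h import *
table(.43,27,.15)"
```

```text
1 0.58 [-0.1, 0.18]
2 0.73 [-0.13, 0.17]
3 0.88 [-0.14, 0.14]
4 1.03 [-0.17, 0.12]
5 1.18 [-0.19, 0.09]
6 1.33 [-0.19, 0.07]
7 1.48 [-0.21, 0.03]
8 1.63 [-0.2, 0.0]
9 1.78 [-0.21, -0.02]
10 1.93 [-0.19, -0.06]
11 2.08 [-0.19, -0.09]
12 2.23 [-0.17, -0.11]
13 2.38 [-0.16, -0.14]
14 2.53 [-0.13, -0.16]
15 2.68 [-0.1, -0.18]
16 2.83 [-0.08, -0.19]
17 2.98 [-0.05, -0.2]
18 3.13 [-0.01, -0.2]
19 3.28 [0.01, -0.21]
20 3.43 [0.04, -0.2]
21 3.58 [0.08, -0.19]
22 3.73 [0.1, -0.18]
23 3.88 [0.12, -0.17]
24 4.03 [0.15, -0.14]
25 4.18 [0.17, -0.11]
26 4.33 [0.19, -0.1]
27 4.48 [0.19, -0.06]
```

move_arm --rows '[{"offset": [-0.1, 0.18, 0], "yaw": 0, "fingers": 10}, {"offset": [-0.13, 0.17, 0], "yaw": 0, "fingers": 10}, {"offset": [-0.14, 0.14, 0], "yaw": 0, "fingers": 10}, {"offset": [-0.17, 0.12, 0], "yaw": 0, "fingers": 10}, {"offset": [-0.19, 0.09, 0], "yaw": 0, "fingers": 10}]'

```text
time: 4.05
ee_pos: [0.562, -0.1416, 0.1471]
orientation: [[0.948, 0.319, 0.006], [0.319, -0.948, -0.003], [0.005, 0.005, -1.0]]
ft_force: [11.1, -7.7, -8.7]
finger_gap: 0.0206
grip_force: 25.0
```

move_arm --rows '[{"offset": [-0.19, 0.07, 0], "yaw": 0, "fingers": 10}, {"offset": [-0.21, 0.03, 0], "yaw": 0, "fingers": 10}, {"offset": [-0.2, 0, 0], "yaw": 0, "fingers": 10}, {"offset": [-0.21, -0.02, 0], "yaw": 0, "fingers": 10}, {"offset": [-0.19, -0.06, 0], "yaw": 0, "fingers": 10}, {"offset": [-0.19, -0.09, 0], "yaw": 0, "fingers": 10}]'

```text
time: 4.8
ee_pos: [0.5162, -0.1418, 0.1471]
orientation: [[0.947, 0.321, 0.01], [0.321, -0.947, 0.0], [0.01, 0.003, -1.0]]
ft_force: [9.2, -1.8, -9.0]
finger_gap: 0.0205
grip_force: 25.0
```

move_arm --rows '[{"offset": [-0.17, -0.11, 0], "yaw": 0, "fingers": 10}, {"offset": [-0.16, -0.14, 0], "yaw": 0, "fingers": 10}, {"offset": [-0.13, -0.16, 0], "yaw": 0, "fingers": 10}, {"offset": [-0.1, -0.18, 0], "yaw": 0, "fingers": 10}, {"offset": [-0.08, -0.19, 0], "yaw": 0, "fingers": 10}]'

```text
time: 5.42
ee_pos: [0.4891, -0.1696, 0.147]
orientation: [[0.946, 0.323, 0.005], [0.323, -0.947, 0.004], [0.006, -0.003, -1.0]]
ft_force: [4.4, 1.2, -2.7]
finger_gap: 0.0207
grip_force: 25.0
```

Run:
```python
from h import *
b=cap('scene');print(env.observe()['ft_force'])
y=b['pixels'][175:265,170:270]
cv2.imwrite('pics/c2.png',cv2.resize(y,(600,540),interpolation=cv2.INTER_CUBIC)[...,::-1])
```

```text
[ 2.89444734  1.80641439 -1.7365164 ]
```

View pics/c2.png

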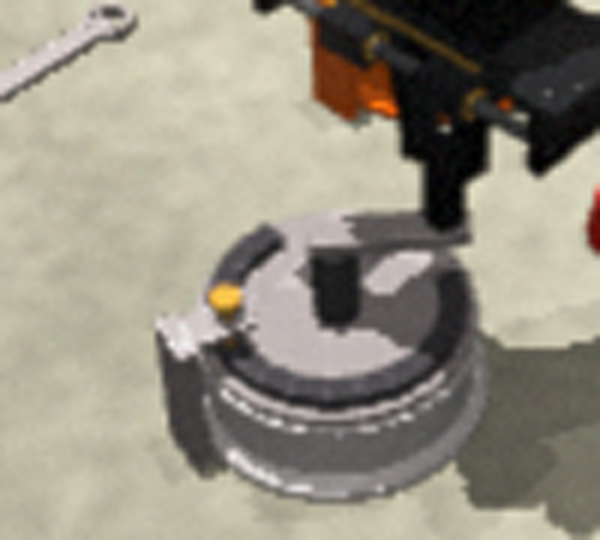

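The pin (225,300) is still on the track. The track's end (275,235) is about 1 rad short of it, so I'll continue carefully.

move_arm --rows '[{"offset": [-0.05, -0.2, 0], "yaw": 0, "fingers": 10}, {"offset": [-0.01, -0.2, 0], "yaw": 0, "fingers": 10}, {"offset": [0.01, -0.21, 0], "yaw": 0, "fingers": 10}]'

```text
time: 5.85
ee_pos: [0.4845, -0.1934, 0.1469]
orientation: [[0.946, 0.323, -0.001], [0.323, -0.946, 0.006], [0.0, -0.006, -1.0]]
ft_force: [-1.2, 8.5, 4.5]
finger_gap: 0.0206
grip_force: 25.0
```

move_arm --rows '[{"offset": [0.04, -0.2, 0], "yaw": 0, "fingers": 10}]'

```text
time: 5.98
ee_pos: [0.4855, -0.2019, 0.1469]
orientation: [[0.947, 0.323, -0.003], [0.323, -0.947, 0.005], [-0.001, -0.005, -1.0]]
ft_force: [-1.9, 6.9, 3.9]
finger_gap: 0.0205
grip_force: 25.0
```

move_arm --rows '[{"offset": [0.08, -0.19, 0], "yaw": 0, "fingers": 10}]'

```text
time: 6.1
ee_pos: [0.4875, -0.2096, 0.1468]
orientation: [[0.947, 0.322, -0.005], [0.322, -0.947, 0.005], [-0.003, -0.007, -1.0]]
ft_force: [-5.6, 7.9, 8.2]
finger_gap: 0.0207
grip_force: 25.0
```

Angle is now about 3.5, still dragging.

move_arm --rows '[{"offset": [0.1, -0.18, 0], "yaw": 0, "fingers": 10}]'

```text
time: 6.22
ee_pos: [0.4908, -0.2173, 0.1468]
orientation: [[0.947, 0.321, -0.007], [0.321, -0.947, 0.005], [-0.005, -0.007, -1.0]]
ft_force: [-8.5, 10.9, 11.3]
finger_gap: 0.0208
grip_force: 25.0
```

move_arm --rows '[{"offset": [0.12, -0.17, 0], "yaw": 0, "fingers": 10}]'

```text
time: 6.35
ee_pos: [0.4952, -0.2243, 0.1468]
orientation: [[0.947, 0.321, -0.008], [0.321, -0.947, 0.005], [-0.006, -0.007, -1.0]]
ft_force: [-6.5, 5.7, 8.6]
finger_gap: 0.0206
grip_force: 25.0
```

Run:
```python
from h import *
b=cap('scene');print(env.observe()['ft_force'])
y=b['pixels'][195:265,185:265]
cv2.imwrite('pics/c3.png',cv2.resize(y,(640,560),interpolation=cv2.INTER_CUBIC)[...,::-1])
```

```text
[-2.0459731  -0.44594883  3.76670986]
```

View pics/c3.png

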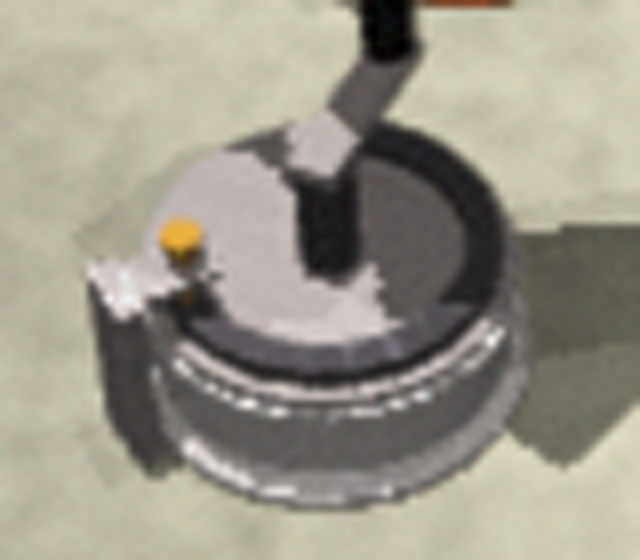

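The track's end is now right under the pin, and the pin's stem still shows, so it hasn't dropped. I'll take small steps from here.

move_arm --rows '[{"offset": [0.15, -0.14, 0], "yaw": 0, "fingers": 10}]'

```text
time: 6.52
ee_pos: [0.5007, -0.2307, 0.1468]
orientation: [[0.947, 0.321, -0.008], [0.321, -0.947, 0.004], [-0.007, -0.006, -1.0]]
ft_force: [-7.5, 3.8, 9.4]
finger_gap: 0.0203
grip_force: 25.0
```

```bash
cat > pin.py <<'E'
from h import *
b=cap('scene');h=cv2.cvtColor(b['pixels'],cv2.COLOR_RGB2HSV)
m=((h[...,1]>140)&(h[...,2]>100)&(h[...,0]>10)&(h[...,0]<32)); m[:215]=0;m[250:]=0;m[:,:190]=0;m[:,225:]=0
v,u=np.nonzero(m);print('pin',u.mean(),v.mean(),v.min(),len(u));s=env.observe();print(s['ee_pos'],s['ft_force'])
y=b['pixels'][195:265,185:265];cv2.imwrite('pics/c%d.png'%round(s['time']*100),cv2.resize(y,(640,560),interpolation=cv2.INTER_CUBIC)[...,::-1])
im=cv2.imread('pics/c3.png');im=cv2.resize(im,(80,70),interpolation=cv2.INTER_AREA);h=cv2.cvtColor(im,cv2.COLOR_BGR2HSV)
m=((h[...,1]>140)&(h[...,2]>100)&(h[...,0]>10)&(h[...,0]<32));m[:20]=0;v,u=np.nonzero(m);print('before',u.mean()+185,v.mean()+195,v.min()+195,len(u))
o=onz(b,208,225,.1);print('8mm drop =',proj(b,[o,o-[0,0,.008]]))
E
python3 pin.py
```

```text
pin 207.11764705882354 224.41176470588235 223 17
[ 0.50214343 -0.23212726  0.14687716] [-0.60942178 -0.91978052  3.9535912 ]
before 207.11764705882354 224.41176470588235 223 17
8mm drop = [[208.         225.        ]
 [208.19812511 226.85867514]]
```

move_arm --rows '[{"offset": [0.17, -0.11, 0], "yaw": 0, "fingers": 10}]'

```text
time: 6.7
ee_pos: [0.5072, -0.2362, 0.1468]
orientation: [[0.947, 0.32, -0.009], [0.32, -0.947, 0.002], [-0.007, -0.005, -1.0]]
ft_force: [-9.4, 2.7, 9.2]
finger_gap: 0.0204
grip_force: 25.0
```

```bash
python3 pin.py
```

```text
pin 207.11764705882354 224.41176470588235 223 17
[ 0.50879516 -0.23730277  0.14687512] [-0.89283696 -1.90177924  2.69306636]
before 207.11764705882354 224.41176470588235 223 17
8mm drop = [[208.         225.        ]
 [208.19812511 226.85867514]]
```

move_arm --rows '[{"offset": [0.19, -0.1, 0], "yaw": 0, "fingers": 10}]'

```text
time: 6.88
ee_pos: [0.5161, -0.2415, 0.1469]
orientation: [[0.948, 0.32, -0.005], [0.32, -0.948, 0.0], [-0.005, -0.002, -1.0]]
ft_force: [-1.3, -1.2, 2.0]
finger_gap: 0.0209
grip_force: 25.0
```

```bash
python3 pin.py
```

```text
pin 207.4 225.4 224 15
[ 0.51849746 -0.24251797  0.14699978] [ 0.02604803 -2.9279175   1.53182751]
before 207.11764705882354 224.41176470588235 223 17
8mm drop = [[208.         225.        ]
 [208.19812511 226.85867514]]
```

The drag has let go and the pin has moved down. I'll hold for one row and look.

move_arm --rows '[{"offset": [0.06, -0.02, 0], "yaw": 0, "fingers": 10}, {"offset": [0, 0, 0], "yaw": 0, "fingers": 10}]'

```text
time: 7.18
ee_pos: [0.5208, -0.2433, 0.1469]
orientation: [[0.948, 0.32, 0.0], [0.32, -0.948, -0.001], [-0.0, 0.001, -1.0]]
ft_force: [-0.4, -3.2, 2.5]
finger_gap: 0.0209
grip_force: 25.0
```

```bash
python3 pin.py; mv $(ls -t pics/*.png|head -1) pics/drop.png
```

```text
pin 207.42857142857142 226.0 224 14
[ 0.52077071 -0.24329865  0.14692403] [-0.9684958  -4.36881438  2.17799837]
before 207.11764705882354 224.41176470588235 223 17
8mm drop = [[208.         225.        ]
 [208.19812511 226.85867514]]
```

View pics/drop.png

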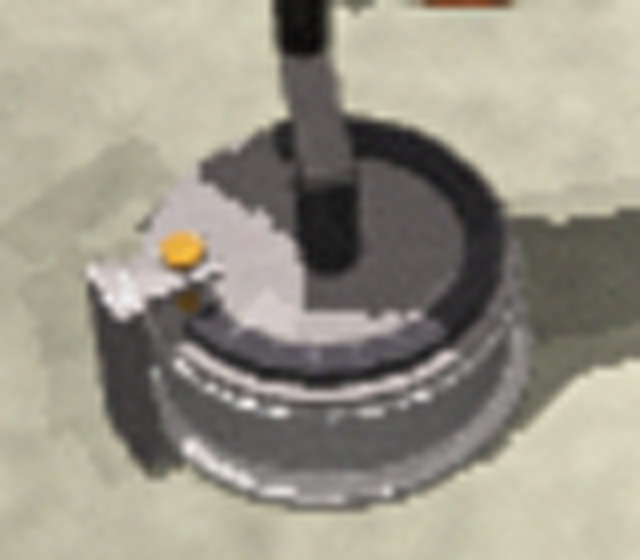

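The pin head now sits on the bracket with no stem showing, so it has dropped (1.6 px measured, 1.9 px expected), and the drag is gone. Releasing and lifting.

move_arm --rows '[{"offset": [0, 0, 0], "yaw": 0, "fingers": 60}, {"offset": [0, 0, 0], "yaw": 0, "fingers": 60}, {"offset": [0, 0, 0], "yaw": 0, "fingers": 60}, {"offset": [0, 0, 0], "yaw": 0, "fingers": 60}, {"offset": [0, 0, 0.5], "yaw": 0, "fingers": 60}, {"offset": [0, 0, 0.8], "yaw": 0, "fingers": 60}, {"offset": [0, 0, 0.8], "yaw": 0, "fingers": 60}, {"offset": [0, 0, 0.5], "yaw": 0, "fingers": 60}, {"offset": [0, 0, 0], "yaw": 0, "fingers": 60}]'

```text
time: 8.35
ee_pos: [0.5219, -0.2424, 0.2523]
orientation: [[0.947, 0.32, 0.003], [0.32, -0.947, -0.001], [0.003, 0.002, -1.0]]
ft_force: [0.4, -0.4, 0.1]
finger_gap: 0.0522
grip_force: 0.0
```

```bash
python3 pin.py; mv $(ls -t pics/*.png|head -1) pics/end.png
```

```text
pin 207.42857142857142 226.0 224 14
[ 0.52098729 -0.24214937  0.25083555] [ 0.21841852  0.68111131 -1.3302898 ]
before 207.11764705882354 224.41176470588235 223 17
8mm drop = [[208.         225.        ]
 [208.19812511 226.85867514]]
```

View pics/end.png

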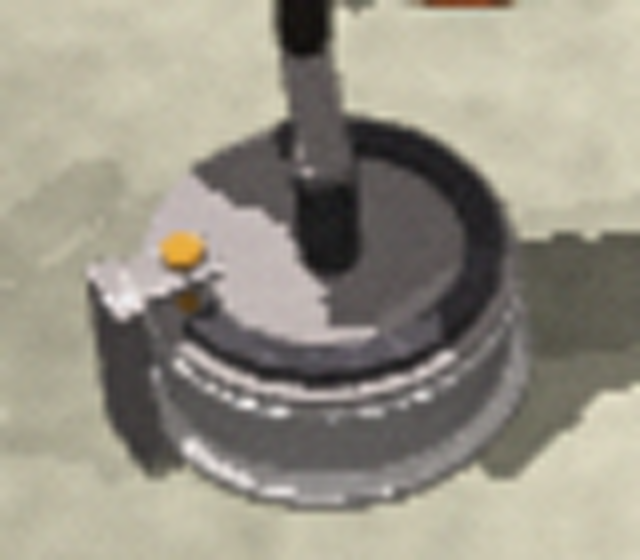

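The crank has stayed where I left it, the pin is down, and the gripper is clear (TCP at 0.25 m, nothing in the jaws).

```bash
python3 -c "
from workcell import env
print(env.finish_job())"
```

```text
the job is handed in; nothing more can be done
None
```

I wound the washer's crank back counter-clockwise until the drag let go and the brass pin dropped, stopped an estimated 0.2–0.3 rad past that point (the limit is 0.785 rad), and released it; the small crank was never touched, and the job is handed in.

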